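# Load the shaker with its feed off, transfer it to the other feed and start it

## Task

Move the lever of the shaker's changeover switch to upright (off) and leave it off for at least two seconds and while you stand every lidded jar from the front of the worktop upright on the shaker's deck, well clear of its edges. Then swing the lever all the way over to the other side from where it began, and press the three keys on the keypad fully down and let them up again, one at a time: square, then round, then the oblong bar. Press no key before the lever is across, and leave the timer, the petri dish and the crucible where they stand.

Things in the scene. Friction and masses are not known exactly. Their poses are not given: they have to be found in the camera images.
- deck (a point): centre of the shaker's flat top, a deck 220 x 240 mm (x by y) with a black non-slip mat and no rim, on a low white machine with upright sides flush with the deck; its surface is 60 mm above the worktop; x axis away from the robot, y axis to the left along the longer side; the deck does not move
- jar_1_mid (a point): point on the axis of a squat lidded weighing jar, half-way up its 66 mm height (z axis = jar axis, up): glass body 64 mm in diameter, white lid 68 mm in diameter from 32 to 41 mm above the jar's foot, on it a round knob 24 mm in diameter from 44 to 66 mm above the foot (the place to grasp it; lid and body are one piece); 0.14 to 0.26 kg, loose, stands on the worktop in front of the shaker at the start; may be absent
- jar_2_mid (a point): point on the axis of another such jar, half-way up, the same in every way as jar_1; may be absent
- jar_3_mid (a point): point on the axis of another such jar, half-way up, the same in every way as jar_1; may be absent
- jar_4_mid (a point): point on the axis of another such jar, half-way up, the same in every way as jar_1; may be absent
- lever_pivot (a point): pivot of the changeover lever, on the middle of the switch box (grey, 90 x 120 mm, fixed; black top face 50 mm above the worktop, steel pivot cheeks to 64 mm); the pivot is 55 mm above the worktop; its x axis is the hinge axis, its y axis points to the side the lever leans to at the start
- lever_grip (a point): centre of the lever's black paddle, 85 mm from the pivot; paddle 16 mm thick along its x (the hinge axis), 28 mm wide, 60 mm long along its z (the lever's length); lever length 115 mm in all
- lever (a joint): changeover lever angle, rad: about -0.6 at the start (leaning to the switch's +y side, left seen from the robot), 0 upright = off, +0.62 = end stop on the other side; at angle a the paddle's centre lies at y = -85 mm sin(a), z = 85 mm cos(a) from the pivot; friction (about 3 N at the paddle) keeps it where it is left, no detent
- key_square_top (a point): middle of the top of the square key, 30 x 30 mm, the left one on the keypad (grey pod 90 x 170 mm, 36 mm high, fixed); key tops stand 48 mm above the worktop, keys 52 mm apart
- key_round_top (a point): middle of the top of the round key, 32 mm in diameter, the middle one on the keypad
- key_bar_top (a point): middle of the top of the oblong key, 50 mm (front to back) x 24 mm, the right one on the keypad
- key_square (a joint): travel of the square key, m: 0 up, 0.006 fully down; a spring returns it, 2 N to start and 5 N fully down
- key_round (a joint): travel of the round key, m: same as the square key
- key_bar (a joint): travel of the oblong key, m: same as the square key
- timer: small white bench timer 72 x 62 x 20 mm, a bystander on the right; origin at the centre of its underside
- petri: petri dish 95 mm in diameter, 19 mm high, a bystander on the left; origin at the centre of its underside
- crucible: white covered crucible 45 mm in diameter, 46 mm high, a bystander in front of the digester; origin at the centre of its underside

How it is judged:
By the outcome, as a careful person would: the job done as asked, in the order asked, and still so for the second after the job is handed in, with the robot touching nothing.
Of jar_1, jar_2, jar_3, jar_4 only 2 to 4 are there at a start; the rules pass over those that are not, and their reading is None.
At some moment in a run one of jar_1, jar_2, jar_3, jar_4 may be knocked a few centimetres aside while the robot is not near it.
It also fails if it takes over 210 s, if anything falls off the work surface, if the arm or the gripper's body presses on something with over 40 N, if the wrist force passes 120 N, or if a joint passes its speed limit or range.

## Robot

A 6-joint arm with a two-finger parallel gripper is mounted at the origin on a cart in front of the work surface, level with it; the furniture and walls round the work are solid. World frame = base frame: x ahead of the robot, y to its left, z up, the work surface at z = 0. Lengths are in mm, angles in rad, forces in N, time in s.
With the tool pointing down it reaches from about 275 to 825 mm from the base axis. Payload 5.2 kg.
Tool frame: the origin (TCP) lies on the centre line of the jaws, within the pads' length; the fingertips stand 14 mm ahead of it and the grasp point (between the pads) lies 5 mm behind it; z points along the fingers, y is the line along which they close (so a half turn about z gives the same grasp; the last joint's range is limited). The gripper opens to 93 mm and grips with 3 to 60 N. Pads are 15 mm wide; open, the fingers measure 128 mm over their backs; the gripper's body (75 mm by 188 mm) begins 65 mm behind the grasp point.
Start: joints at [1.124, 0.259, 1.535, -0, 1.348, -0.203], TCP at [132.743, 533.746, 232.653] pointing down, gripper open.
Joint ranges: [-3.14, 3.14], [-0.91, 2.08], [0.19, 2.58], [-1.22, 4.36], [0.22, 2.71], [-3.12, 3.12]. Speed limits (rad/s): [2.57, 2.57, 3.14, 3.14, 3.14, 3.14].

## Interface

Orientations are given as a 3x3 rotation matrix whose columns are the frame's x, y, z axes.
In Python, from rig import bot gives the robot as it stands.
- The arm moves only by the shell command python3 -m creep 'ROWS' [FORCE]. ROWS is a JSON object of lists of equal length, an entry for each row: "linear": the shift along the tool's x, y, z in mm, a list of three; "rot": the turn, a rotation vector about the tool's x, y, z in rad, a list of three; "jaw": the opening, from -1 (shut) to 1 (fully open). A call has 1 to 12 rows; each row is the pose to reach, as a shift and turn from the pose commanded when the call began, along the tool's axes at that moment; what a row does not reach only later rows make up. A row lasts 1/10 s, in which the tool goes at most 50 mm and 8.59 degrees, less where a joint would pass 70% of its speed; a pose out of reach is approached as far as the arm can. A call with a gripper value outside its range is refused whole. The fingers move at their own pace and stop on an object; FORCE is the grip in N (left out, the last holds). Time passes only in rows, so rows that repeat a pose let the fingers close. It gives the time, the measured TCP pose, the force, the opening and the grip force at its end, in the units of the state.
- bot.get_state(): the state, without advancing time (a new reading comes with each control period).
- bot.capture(name): name is "scene" or "top" or "wrist"; returns the picture (400x640x3 uint8, red, green, blue); there is no depth.
- bot.calibration(name): a dict with "mtx" (3x3 intrinsics, pixels), "R" (3x3) and "t" (3): a world point X has camera coordinates R X + t. Camera axes: x right, y down, z forward; pixel columns grow to the right and rows downward; lengths in mm; the calibration is good to about 2 mm. The wrist camera is an equidistant fisheye: a pixel r from the principal point sees the ray r / f radians off the axis. A picture is of the moment at which its call begins: read the wrist's pose just before it. calibration takes no time and is no camera call; for the wrist camera it gives the pose at the moment of the call.
- bot.job_done(): hands the job in; it is judged then, once.
The state is a dict: "clock": time; "q": joint angles; "joint_vel": joint speeds; "tau": joint torques, N m; "tool_pos": TCP position; "ee_rot": TCP orientation; "force": force on the tool from outside, world axes, zero at the start; "wrist_torque": the same for the moment, N m; "opening": finger opening in mm; "grasp_force": force on a finger pad.
Only numpy, scipy, OpenCV 4.12 (cv2) and the standard library are available. Lean on these libraries where they do the work, as an engineer would, in place of code of your own. Each camera call takes 0.05 s, during which the arm holds its last target. There are 200 camera calls.

## Working session

There is one attempt and no reset: what is moved stays moved. The work goes in short steps, Python scripts to look and compute and a shell command to move; the robot and the scene stay as the last step left them, time stands still between calls to the robot, and variables do not carry over. Pictures are saved under pics/ and viewed, at most 14 in all, crops included, and the job is handed in when it is done.

```bash
ls; mkdir -p pics; python3 - <<'E'
from rig import bot
import cv2
for n in ("scene","top"):
    im=bot.capture(n); cv2.imwrite(f"pics/{n}0.png",im[:,:,::-1])
    c=bot.calibration(n); print(n,c)
s=bot.get_state(); print(s)
E
```

```text
pics
scene {'mtx': array([[506.35964353,   0.        , 319.35346167],
       [  0.        , 506.35964353, 200.34116605],
       [  0.        ,   0.        ,   1.        ]]), 'R': array([[-0.83731014, -0.54636188, -0.02001057],
       [-0.21162717,  0.35763571, -0.90956618],
       [ 0.50410879, -0.75735421, -0.41507702]]), 't': array([ 481.62472282,  233.52314012, 1675.30637295])}
top {'mtx': array([[474.0544454 ,   0.        , 318.99415483],
       [  0.        , 474.0544454 , 201.51158581],
       [  0.        ,   0.        ,   1.        ]]), 'R': array([[-0.01532523, -0.99978914, -0.01366824],
       [-0.99853229,  0.01601328, -0.05173822],
       [ 0.05194618,  0.01285528, -0.99856714]]), 't': array([  35.59561974,  542.6535904 , 1740.05749582])}
{'clock': 0.1, 'q': array([ 1.12419570e+00,  2.59246048e-01,  1.53593598e+00, -1.67707563e-05,
        1.34802190e+00, -2.02804868e-01]), 'joint_vel': array([-0.00012539, -0.00150184, -0.00372445, -0.00189591, -0.00040958,
       -0.00075879]), 'tau': array([ 1.11621783e-03, -4.38212729e+01, -2.84642458e+01,  7.17975106e-02,
        3.62612586e-02, -5.57741134e-05]), 'tool_pos': array([132.54544716, 533.31461166, 231.92890441]), 'ee_rot': array([[-9.70429510e-01,  2.41383723e-01, -6.81162190e-04],
       [ 2.41384487e-01,  9.70428461e-01, -1.46030897e-03],
       [ 3.08524360e-04, -1.58154890e-03, -9.99998702e-01]]), 'force': array([ 0.11628068, -0.11288356,  0.20061299]), 'wrist_torque': array([-0.03645492,  0.04062931,  0.0032709 ]), 'grasp_force': 0.0, 'opening': 92.40946266752353}
```

View pics/top0.png

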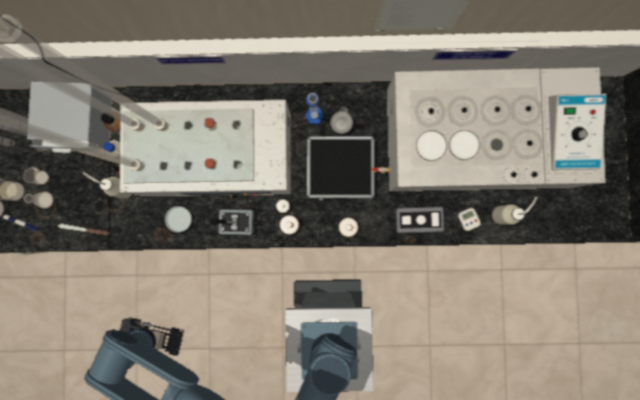

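View pics/scene0.png

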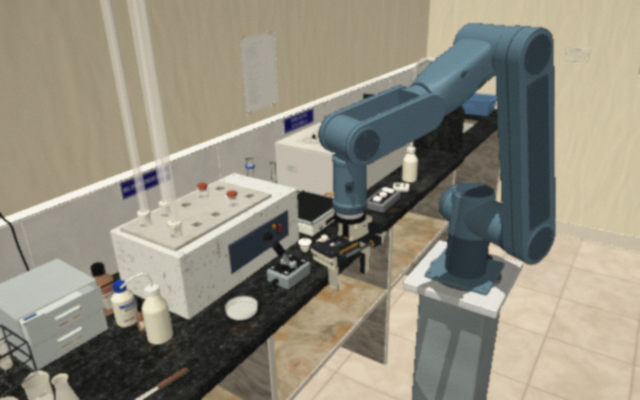

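The top view shows the petri dish (178,219), the switch (235,222), what is probably the crucible (283,206), jars at (289,225) and (348,227), the deck (340,167), the keypad (420,219) and the timer (469,219). I'll zoom in and measure.

```bash
cat > h.py <<'E'
from rig import bot
import numpy as np, cv2
np.set_printoptions(precision=1,suppress=True)
def px(name,u,v,z,c=None):
    """world point at height z seen at pixel u,v"""
    c=c or bot.calibration(name); K,R,t=c["mtx"],c["R"],np.asarray(c["t"]).ravel()
    a=(u-K[0,2])/K[0,0]; b=(v-K[1,2])/K[1,1]
    if name=="wrist":
        r=np.hypot(a,b); d=np.array([a*np.sin(r)/r,b*np.sin(r)/r,np.cos(r)]) if r>1e-9 else np.array([0,0,1.])
    else: d=np.array([a,b,1.])
    d=R.T@d; o=-R.T@t
    return o+d*(z-o[2])/d[2]
def proj(name,X,c=None):
    c=c or bot.calibration(name); K,R,t=c["mtx"],c["R"],np.asarray(c["t"]).ravel()
    p=R@np.asarray(X,float)+t
    if name=="wrist":
        rr=np.hypot(p[0],p[1]); th=np.arctan2(rr,p[2]); a=p[:2]/max(rr,1e-9)*th
    else: a=p[:2]/p[2]
    return a*K[0,0]+K[:2,2]
def st():
    s=bot.get_state(); print("t",round(s["clock"],2),"tcp",s["tool_pos"],"F",s["force"],"open",round(s["opening"],1),"g",round(s["grasp_force"],1)); return s
def togo(X):
    s=bot.get_state(); return s["ee_rot"].T@(np.asarray(X)-s["tool_pos"])
E
python3 - <<'E'
from h import *
im=cv2.imread("pics/top0.png")
c=im[120:245,160:500]
cv2.imwrite("pics/crop0.png",cv2.resize(c,None,fx=2.35,fy=2.35,interpolation=cv2.INTER_CUBIC))
for n,u,v,z in [("petri",178,219,15),("box",235,222,50),("white",283,206,46),("jarA",289,225,60),("jarB",348,227,60),("deck",340,167,60),("dkUL",308,138,60),("dkLR",373,197,60),("dkLL",308,197,60),("dkUR",373,138,60),("keysq",404,220,48),("keyr",420,220,48),("keyb",437,220,48),("timer",469,219,20)]:
    print(n,px("top",u,v,z))
E
```

```text
petri [486.6 550.7  15. ]
box [471.8 332.3  50. ]
white [527.3 157.8  46. ]
jarA [457.9 135.7  60. ]
jarB [447.5 -76.3  60. ]
deck [664.5 -51.4  60. ]
dkUL [772.3  62.9  60. ]
dkLR [ 553.9 -168.2   60. ]
dkLL [557.7  65.9  60. ]
dkUR [ 768.1 -172.7   60. ]
keysq [ 469.6 -279.5   48. ]
keyr [ 468.7 -337.1   48. ]
keyb [ 467.7 -398.3   48. ]
timer [ 469.8 -521.9   20. ]
```

View pics/crop0.png

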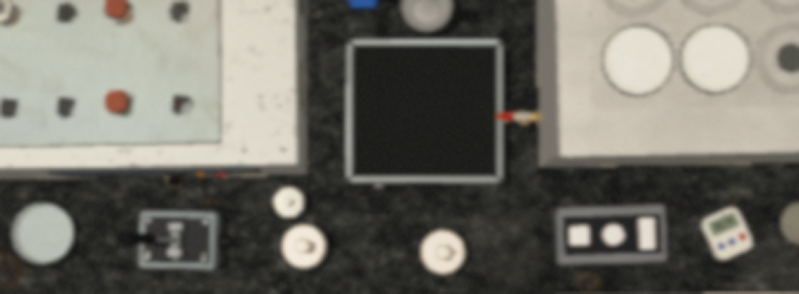

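Only two jars are on the front of the worktop: A at (289,225) and B at (348,227). The crucible is the smaller disc at (283,206), and the lever leans left. I'll go above the switch, with the jaws closing along world x, for a close look.

```bash
python3 -m creep '{"linear":[[-374,-96,-18],[-374,-96,-18],[-374,-96,-18],[-374,-96,-18],[-374,-96,-18],[-374,-96,-18],[-374,-96,-18],[-374,-96,-18],[-374,-96,-18],[-374,-96,-18],[-374,-96,-18],[-374,-96,-18]],"rot":[[0,0,1.327],[0,0,1.327],[0,0,1.327],[0,0,1.327],[0,0,1.327],[0,0,1.327],[0,0,1.327],[0,0,1.327],[0,0,1.327],[0,0,1.327],[0,0,1.327],[0,0,1.327]],"jaw":[-0.1,-0.1,-0.1,-0.1,-0.1,-0.1,-0.1,-0.1,-0.1,-0.1,-0.1,-0.1]}' 20
python3 - <<'E'
from h import *
s=st(); print(s["ee_rot"]); c=bot.calibration("wrist"); im=bot.capture("wrist"); cv2.imwrite("pics/w1.png",im[:,:,::-1])
np.save("w1.npy",c,allow_pickle=True); print(c)
print("grip pred",proj("wrist",[472,380,125],c),"pivot",proj("wrist",[472,332,55],c))
E
```

```text
clock: 1.3
tool_pos: [471.6, 350.8, 250.5]
ee_rot: [[-0.004, 1.0, -0.0], [1.0, 0.004, -0.0], [-0.0, -0.0, -1.0]]
force: [0.3, 0.8, 0.8]
opening: 41.5
grasp_force: 0.0
t 1.3 tcp [471.6 350.8 250.5] F [0.3 0.8 0.8] open 41.5 g 0.0
[[-0.  1. -0.]
 [ 1.  0. -0.]
 [-0. -0. -1.]]
{'mtx': array([[309.7,   0. , 324.8],
       [  0. , 309.7, 200.1],
       [  0. ,   0. ,   1. ]]), 'R': array([[ 1. ,  0. ,  0. ],
       [ 0. , -1. ,  0.3],
       [ 0. , -0.3, -1. ]]), 't': array([-472.7,  302.6,  497.4])}
grip pred [325.9 166.5] pivot [325.4 198.3]
```

View pics/w1.png

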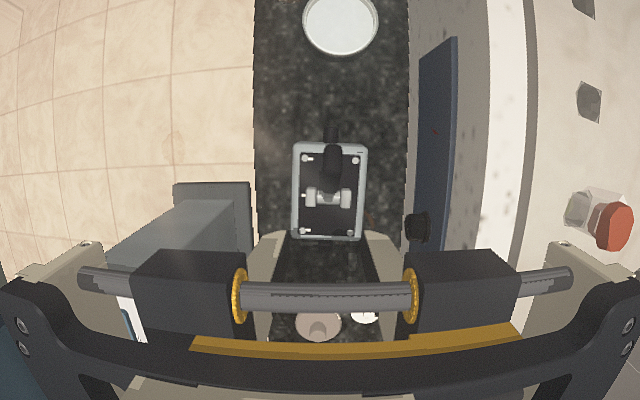

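The wrist view, with up as +y, shows the switch box spanning (293..367, 143..240). The pivot cheeks are at (328,197) and the dark lever runs up from there to about (331,125). I'll enhance the contrast.

```bash
python3 - <<'E'
from h import *
im=cv2.imread("pics/w1.png")[105:245,270:390].astype(float)
im=255*(np.clip(im/120,0,1))**0.6
cv2.imwrite("pics/w1c.png",cv2.resize(im.astype(np.uint8),None,fx=4,fy=4,interpolation=cv2.INTER_CUBIC))
c=np.load("w1.npy",allow_pickle=True).item()
print(px("wrist",328,197,58,c),[px("wrist",u,v,50,c) for u,v in((293,143),(367,143),(293,240),(367,240))])
for a in(-.5,-.6,-.7):
  for r in (55,85,115): print(a,r,proj("wrist",[475,332-r*np.sin(a),55+r*np.cos(a)],c))
E
```

```text
[474.9 334.3  58. ] [array([434.7, 395.7,  50. ]), array([519.3, 396.3,  50. ]), array([432.3, 277.4,  50. ]), array([523.7, 277.7,  50. ])]
-0.5 55 [328.7 184.8]
-0.5 85 [329.2 175.2]
-0.5 115 [329.8 163.5]
-0.6 55 [328.7 179.6]
-0.6 85 [329.2 166.5]
-0.6 115 [329.8 150.7]
-0.7 55 [328.7 174.7]
-0.7 85 [329.2 158.4]
-0.7 115 [329.7 139. ]
```

View pics/w1c.png

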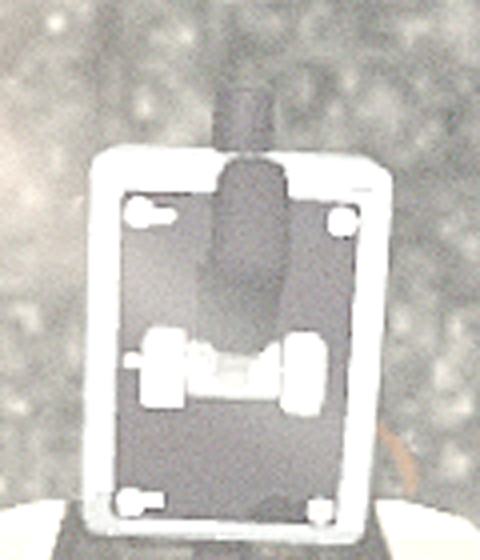

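```bash
python3 - <<'E'
from h import *
c=np.load("w1.npy",allow_pickle=True).item()
for u,v in((294.5,142.5),(367.5,147),(291.2,237),(361.2,240.5)): print(px("wrist",u,v,50,c))
print("cheeks",px("wrist",310.5,197,58,c),px("wrist",345.7,198.5,58,c))
for z in(125,140): print(z,px("wrist",333,157,z,c))
for n,u,v in(("jarA",289.4,224.7),("jarB",348,226.8)):print(n,px("top",u,v,55))
for u in (406.4,420.9,435.3): print(px("top",u,220,48))
E
```

```text
[436.5 396.3  50. ]
[519.9 391.7  50. ]
[430.2 281.4  50. ]
[516.5 277.1  50. ]
cheeks [454.8 334.3  58. ] [495.4 332.6  58. ]
125 [478.4 388.7 125. ]
140 [478.  390.5 140. ]
jarA [459.  134.6  55. ]
jarB [448.2 -76.5  55. ]
[ 469.4 -288.1   48. ]
[ 468.6 -340.4   48. ]
[ 467.8 -392.2   48. ]
```

Switch pivot is at about (475.5, 335), yawed about -0.045 rad. The paddle centre is near (478, 385, 124). I'll grasp it.

```bash
python3 -m creep '{"linear":[[33,6,0],[33,6,40],[33,6,75],[33,6,105],[33,6,125],[33,6,131],[33,6,131],[33,6,131],[33,6,131],[33,6,131],[33,6,131],[33,6,131]],"rot":[[0,0,0.049],[0,0,0.049],[0,0,0.049],[0,0,0.049],[0,0,0.049],[0,0,0.049],[0,0,0.049],[0,0,0.049],[0,0,0.049],[0,0,0.049],[0,0,0.049],[0,0,0.049]],"jaw":[-0.1,-0.1,-0.1,-0.1,-0.1,-0.1,-0.1,-0.8,-1,-1,-1,-1]}' 15
python3 - <<'E'
from h import *
s=st(); c=bot.calibration("wrist"); im=bot.capture("wrist"); im=im[:,:,::-1]
x=im[60:300,200:460].astype(float); x=255*np.clip(x/150,0,1)**.6
cv2.imwrite("pics/w2.png",cv2.resize(x.astype(np.uint8),None,fx=2.4,fy=2.4))
E
```

```text
clock: 2.55
tool_pos: [477.6, 383.8, 120.6]
ee_rot: [[0.049, 0.999, -0.001], [0.999, -0.049, 0.001], [0.001, -0.001, -1.0]]
force: [-5.5, 1.2, 5.5]
opening: 16.1
grasp_force: 15.0
t 2.55 tcp [477.6 383.8 120.6] F [-5.5  1.2  5.5] open 16.1 g 15.0
```

View pics/w2.png

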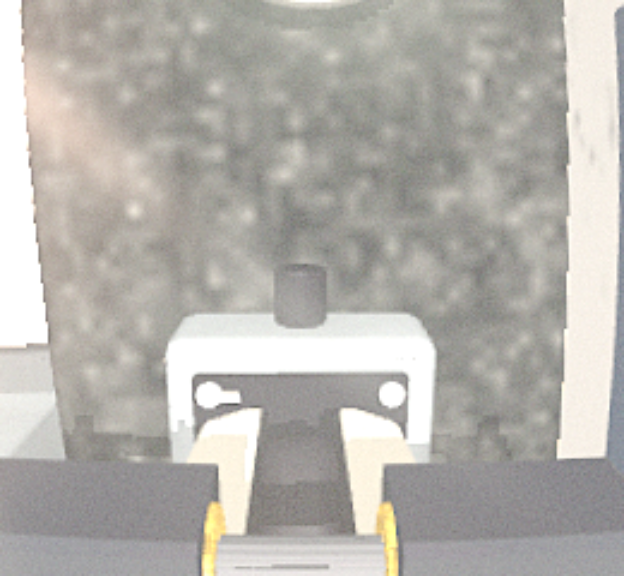

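The paddle is gripped at 16.1 mm opening, which matches its thickness. I'll swing it along the arc to upright.

```bash
python3 -m creep '{"linear":[[-8,0,-4.7],[-15.5,0,-8.4],[-23.5,0,-11.4],[-32,0,-13.5],[-40.5,0,-14.8],[-48.8,0,-15.2],[-48.8,0,-15.2],[-48.8,0,-15.2]],"rot":[[0,0,0],[0,0,0],[0,0,0],[0,0,0],[0,0,0],[0,0,0],[0,0,0],[0,0,0]],"jaw":[-1,-1,-1,-1,-1,-1,-1,-1]}' 15
python3 -m creep '{"linear":[[0,0,0],[0,0,0],[0,0,0],[0,0,-30],[0,0,-70],[0,0,-110],[20,0,-120],[20,0,-120],[20,0,-120]],"rot":[[0,0,0],[0,0,0],[0,0,0],[0,0,0],[0,0,0],[0,0,0],[0,0,0],[0,0,0],[0,0,0]],"jaw":[-0.1,-0.1,-0.1,-0.1,-0.1,-0.1,-0.1,-0.1,-0.1]}'
python3 - <<'E'
from h import *
s=st(); c=bot.calibration("wrist"); im=bot.capture("wrist"); im=im[:,:,::-1]
np.save("w3.npy",c,allow_pickle=True)
x=im[110:250,260:400].astype(float); x=255*np.clip(x/120,0,1)**.6
cv2.imwrite("pics/w3.png",cv2.resize(x.astype(np.uint8),None,fx=4,fy=4,interpolation=cv2.INTER_CUBIC))
E
```

```text
clock: 3.4
tool_pos: [475.3, 333.9, 135.1]
ee_rot: [[0.049, 0.999, -0.002], [0.999, -0.049, -0.001], [-0.001, -0.002, -1.0]]
force: [-5.7, 1.0, 2.1]
opening: 16.0
grasp_force: 15.0
clock: 4.3
tool_pos: [477.0, 354.3, 254.3]
ee_rot: [[0.048, 0.999, -0.0], [0.999, -0.048, -0.001], [-0.001, -0.0, -1.0]]
force: [0.0, 0.0, -1.1]
opening: 41.7
grasp_force: 0.0
t 4.3 tcp [477.  354.3 254.3] F [ 0.   0.  -1.1] open 41.7 g 0.0
```

View pics/w3.png

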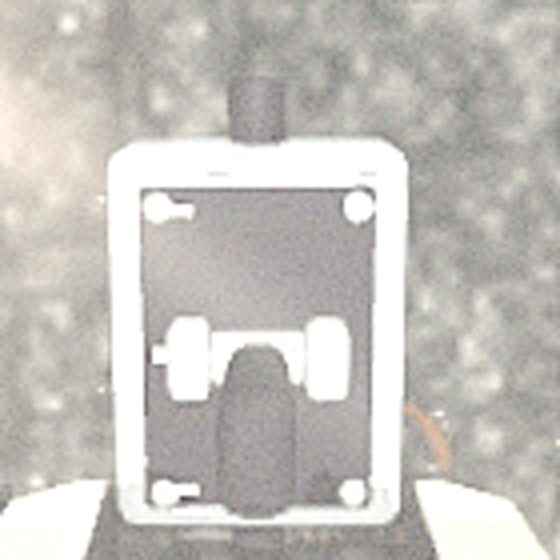

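```bash
python3 - <<'E'
from h import *
c=np.load("w3.npy",allow_pickle=True).item()
print("cam",-c["R"].T@c["t"])
A=lambda p:(np.array(p)-[260,110])*4
print("cheeks", [px("wrist",260+u/4,110+v/4,64,c) for u,v in((188,358),(327,358))])
print("box",[px("wrist",260+u/4,110+v/4,50,c) for u,v in((110,150),(408,150),(125,520),(398,520))])
e=np.array([1,-.047,0]);n=np.array([.047,1,0]); P=np.array([475.5,334.5,55])
for a in(-.1,-.05,0,.05,.1):
  d=-np.sin(a)*n+np.array([0,0,np.cos(a)]); m=np.cos(a)*n+np.array([0,0,np.sin(a)])
  print(a,[A(proj("wrist",P+r*d+w*m,c)) for r,w in((115,0),(115,14),(115,-14),(55,14),(55,-14))])
E
```

```text
cam [479.7 425.9 406.7]
cheeks [array([455.3, 336.3,  64. ]), array([495.1, 334.4,  64. ])]
box [array([435.4, 395.8,  50. ]), array([521.5, 391.7,  50. ]), array([431.3, 281.5,  50. ]), array([516.3, 277.4,  50. ])]
-0.1 [array([258.8, 440.5]), array([258.8, 372.2]), array([258.9, 507.2]), array([258.7, 331.2]), array([258.7, 441.6])]
-0.05 [array([258.8, 467.9]), array([258.8, 401. ]), array([258.9, 532.7]), array([258.7, 342.6]), array([258.8, 451.4])]
0 [array([258.9, 494.6]), array([258.8, 429.5]), array([258.9, 557.1]), array([258.7, 354.1]), array([258.8, 460.9])]
0.05 [array([258.9, 520.3]), array([258.8, 457.5]), array([258.9, 580.2]), array([258.7, 365.5]), array([258.8, 470. ])]
0.1 [array([258.9, 544.9]), array([258.9, 484.8]), array([258.9, 602. ]), array([258.7, 377. ]), array([258.8, 478.6])]
```

In the picture the paddle spans crop rows 345..515, which fits an angle between about -0.08 and 0. To settle it, I'll turn the jaws a quarter turn (I need that for the jars anyway) and close them along the switch's y axis over the pivot. That squares the lever.

```bash
python3 -m creep '{"linear":[[-19,-1,0],[-19,-1,0],[-19,-1,0],[-19,-1,0],[-19,-1,0],[-19,-1,0],[-19,-1,0],[-19,-1,0],[-19,-1,0],[-19,-1,0],[-19,-1,0],[-19,-1,0]],"rot":[[0,0,-1.571],[0,0,-1.571],[0,0,-1.571],[0,0,-1.571],[0,0,-1.571],[0,0,-1.571],[0,0,-1.571],[0,0,-1.571],[0,0,-1.571],[0,0,-1.571],[0,0,-1.571],[0,0,-1.571]],"jaw":[0.2,0.2,0.2,0.2,0.2,0.2,0.2,0.2,0.2,0.2,0.2,0.2]}' 15
python3 -m creep '{"linear":[[0,0,40],[0,0,80],[0,0,110],[0,0,124],[0,0,124],[0,0,124],[0,0,124],[0,0,124],[0,0,124],[0,0,124],[0,0,124]],"rot":[[0,0,0],[0,0,0],[0,0,0],[0,0,0],[0,0,0],[0,0,0],[0,0,0],[0,0,0],[0,0,0],[0,0,0],[0,0,0]],"jaw":[0.2,0.2,0.2,0.2,0.2,-0.5,-1,-1,-1,-1,-1]}' 15
```

```text
clock: 5.55
tool_pos: [474.6, 334.7, 253.2]
ee_rot: [[-0.999, 0.049, -0.003], [0.049, 0.999, -0.002], [0.003, -0.002, -1.0]]
force: [-0.3, -0.7, -0.4]
opening: 55.6
grasp_force: 0.0
clock: 6.65
tool_pos: [475.9, 335.0, 132.1]
ee_rot: [[-0.999, 0.048, 0.002], [0.048, 0.999, -0.001], [-0.002, -0.001, -1.0]]
force: [-0.2, -2.7, 6.4]
opening: 28.6
grasp_force: 15.0
```

Opening reads 28.6, the paddle's width, so the lever is squared upright. I'll release, rise and go above jar A.

```bash
python3 -m creep '{"linear":[[0,0,0],[0,0,0],[0,0,0],[0,0,-40],[0,0,-80],[0,0,-120],[7,-201,-100],[7,-201,-100],[7,-201,-100],[7,-201,-80],[7,-201,-80],[7,-201,-80]],"rot":[[0,0,0],[0,0,0],[0,0,0],[0,0,0],[0,0,0],[0,0,0],[0,0,-0.048],[0,0,-0.048],[0,0,-0.048],[0,0,-0.048],[0,0,-0.048],[0,0,-0.048]],"jaw":[0.2,0.2,0.2,0.2,0.2,0.2,0,0,0,0,0,0]}' 15
python3 - <<'E'
from h import *
s=st(); c=bot.calibration("wrist"); im=bot.capture("wrist"); cv2.imwrite("pics/w4.png",im[:,:,::-1])
np.save("w4.npy",c,allow_pickle=True)
print("cam",-c["R"].T@c["t"])
for n,P in(("A",[459,134.6,66]),("B",[448,-76,66]),("cru",[527,158,46])): print(n,proj("wrist",P,c))
E
```

```text
clock: 7.85
tool_pos: [457.8, 134.1, 210.2]
ee_rot: [[-1.0, 0.004, -0.002], [0.004, 1.0, 0.0], [0.002, 0.0, -1.0]]
force: [0.4, -0.1, -0.1]
opening: 46.5
grasp_force: 0.0
t 7.85 tcp [457.8 134.1 210.2] F [ 0.4 -0.1 -0.1] open 46.5 g 0.0
cam [386.3 134.9 362.8]
A [324.6 194.3]
B [136.6 186.1]
cru [345.8 249.2]
```

View pics/w4.png

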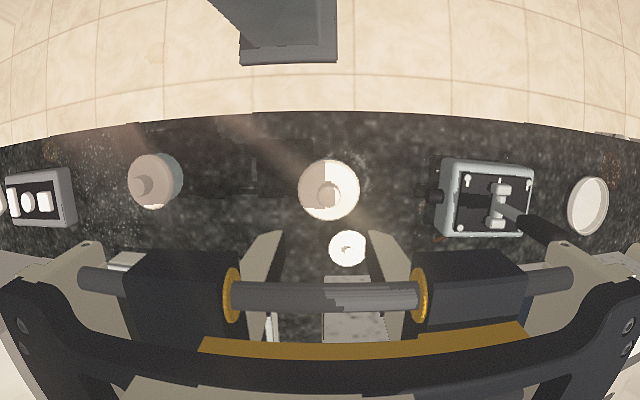

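This wrist view has image down as +x and right as +y. Jar A's lid is at (328,190) with the knob at (327,195), jar B's lid is at (155,181) with the knob at (141,187), and the crucible is at (347,248). The lever stands upright at right.

```bash
python3 - <<'E'
from h import *
c=np.load("w4.npy",allow_pickle=True).item()
print("A knob",px("wrist",327.5,195,66,c),"lid",px("wrist",328.5,190,41,c))
print("B knob",px("wrist",141,187,64,c),"lid",px("wrist",155,181,41,c))
print("cru",px("wrist",347,248,46,c))
print("keyr",px("wrist",28,201,48,c))
E
```

```text
A knob [459.7 137.4  66. ] lid [460.4 138.7  41. ]
B knob [449.6 -71.2  64. ] lid [447.6 -65.1  41. ]
cru [525.5 159.3  46. ]
keyr [ 469.6 -329.1   48. ]
```

```bash
python3 -m creep '{"linear":[[-2,4,40],[-2,4,80],[-2,4,115],[-2,4,140],[-2,4,150],[-2,4,151],[-2,4,151],[-2,4,151],[-2,4,151],[-2,4,151],[-2,4,151]],"rot":[[0,0,0],[0,0,0],[0,0,0],[0,0,0],[0,0,0],[0,0,0],[0,0,0],[0,0,0],[0,0,0],[0,0,0],[0,0,0]],"jaw":[0,0,0,0,0,0,-0.6,-1,-1,-1,-1]}' 25
```

```text
clock: 9.0
tool_pos: [461.3, 139.1, 60.9]
ee_rot: [[-1.0, 0.001, 0.002], [0.001, 1.0, 0.0], [-0.002, 0.0, -1.0]]
force: [0.1, -0.9, 6.7]
opening: 23.5
grasp_force: 25.0
```

Knob gripped (23.5 mm). I'll lift and carry it to the back half of the deck.

```bash
python3 -m creep '{"linear":[[0,0,-20],[0,0,-50],[0,0,-85],[0,0,-115],[0,-25,-120],[-10,-60,-120],[-35,-90,-120],[-65,-115,-120],[-100,-135,-120],[-130,-155,-120],[-160,-172,-120],[-185,-185,-120]],"rot":[[0,0,0],[0,0,0],[0,0,0],[0,0,0],[0,0,0],[0,0,0],[0,0,0],[0,0,0],[0,0,0],[0,0,0],[0,0,0],[0,0,0]],"jaw":[-1,-1,-1,-1,-1,-1,-1,-1,-1,-1,-1,-1]}' 25
python3 - <<'E'
from h import *
s=st(); print(togo([703,-52,121])); c=bot.calibration("wrist"); im=bot.capture("wrist"); cv2.imwrite("pics/w5.png",im[:,:,::-1])
np.save("w5.npy",c,allow_pickle=True)
print("cam",-c["R"].T@c["t"])
for P in([553,67,60],[553,-173,60],[773,67,60],[773,-173,60]): print(proj("wrist",P,c))
print(bot.get_state()["q"])
E
```

```text
clock: 10.2
tool_pos: [646.1, -47.3, 179.0]
ee_rot: [[-1.0, 0.002, -0.001], [0.002, 1.0, 0.0], [0.001, 0.0, -1.0]]
force: [0.9, -0.4, -2.5]
opening: 23.5
grasp_force: 25.0
t 10.2 tcp [646.1 -47.3 179. ] F [ 0.9 -0.4 -2.5] open 23.5 g 25.0
[-57.   -4.6  57.9]
cam [574.5 -46.7 331.5]
[449.4 100.7]
[187.7 102.2]
[428.2 310.9]
[211.2 310.3]
[-0.2  0.5  1.4 -0.   1.3 -1.8]
```

View pics/w5.png

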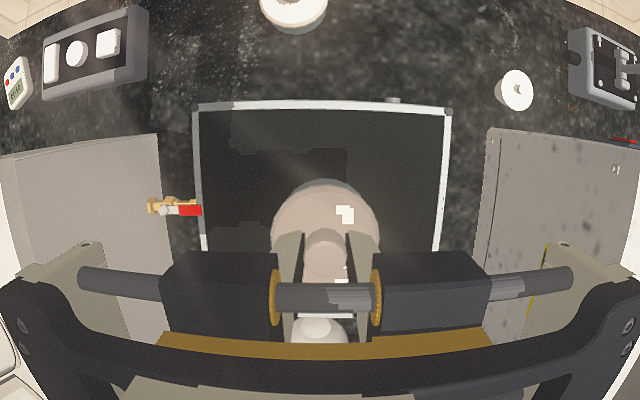

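The jar hangs upright. The deck's front corners are seen at (450,109) and (195,106), close to the prediction.

```bash
python3 - <<'E'
from h import *
c=np.load("w5.npy",allow_pickle=True).item()
for u,v in((450,109),(195,106),(437,250),(203,250)): print(px("wrist",u,v,60,c))
print("Bjar lid",px("wrist",293,0,41,c))
E
python3 -m creep '{"linear":[[-25,-4,0],[-50,-4,0],[-56,-4,15],[-56,-4,35],[-56,-4,48],[-56,-4,53],[-56,-4,55],[-56,-4,57]],"rot":[[0,0,0],[0,0,0],[0,0,0],[0,0,0],[0,0,0],[0,0,0],[0,0,0],[0,0,0]],"jaw":[-1,-1,-1,-1,-1,-1,-1,-1]}' 25
```

```text
[560.7  67.8  60. ]
[ 557.2 -165.5   60. ]
[698.6  65.8  60. ]
[ 698.7 -170.    60. ]
Bjar lid [455.5 -76.6  41. ]
clock: 11.05
tool_pos: [701.3, -50.0, 123.5]
ee_rot: [[-1.0, 0.001, 0.001], [0.001, 1.0, -0.0], [-0.001, -0.0, -1.0]]
force: [0.5, -0.7, -1.7]
opening: 23.6
grasp_force: 25.0
```

```bash
python3 -m creep '{"linear":[[0,0,1],[0,0,2],[0,0,3],[0,0,3.5],[0,0,3.5]],"rot":[[0,0,0],[0,0,0],[0,0,0],[0,0,0],[0,0,0]],"jaw":[-1,-1,-1,-1,-1]}' 25
```

```text
clock: 11.55
tool_pos: [701.6, -50.2, 121.0]
ee_rot: [[-1.0, 0.001, 0.002], [0.001, 1.0, -0.001], [-0.002, -0.001, -1.0]]
force: [-2.1, 0.1, 4.7]
opening: 23.5
grasp_force: 25.0
```

Contact. I'll release, rise and return above jar B.

```bash
python3 -m creep '{"linear":[[0,0,0],[0,0,0],[0,0,0],[0,0,-20],[0,0,-60],[0,0,-90],[252,-24,-90],[252,-24,-90],[252,-24,-90],[252,-24,-90],[252,-24,-90],[252,-24,-90]],"rot":[[0,0,0],[0,0,0],[0,0,0],[0,0,0],[0,0,0],[0,0,0],[0,0,0],[0,0,0],[0,0,0],[0,0,0],[0,0,0],[0,0,0]],"jaw":[0,0,0,0,0,0,0,0,0,0,0,0]}' 25
python3 - <<'E'
from h import *
s=st(); c=bot.calibration("wrist"); im=bot.capture("wrist"); cv2.imwrite("pics/w6.png",im[:,:,::-1])
np.save("w6.npy",c,allow_pickle=True)
for n,P in(("B",[448,-75,66]),("A on deck",[701,-50,126]),("keyr",[468.6,-340,48])): print(n,proj("wrist",P,c))
E
```

```text
clock: 12.75
tool_pos: [443.1, -72.6, 208.4]
ee_rot: [[-1.0, 0.002, -0.005], [0.002, 1.0, 0.001], [0.005, 0.001, -1.0]]
force: [0.9, 0.3, -0.2]
opening: 46.7
grasp_force: 0.0
t 12.75 tcp [443.1 -72.6 208.4] F [ 0.9  0.3 -0.2] open 46.7 g 0.0
B [321.5 198.9]
A on deck [343.2 414.8]
keyr [112.2 211.7]
```

View pics/w6.png

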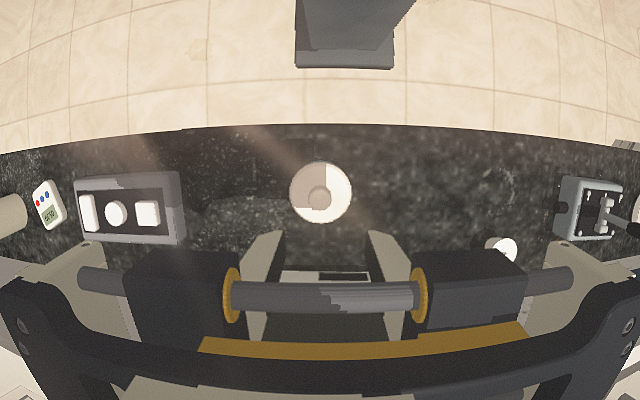

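Jar B's lid is at (320,192) with the knob at (319.5,198). The keys are at (147,213), (115,214) and (90,213). The lever is still upright at right.

```bash
python3 - <<'E'
from h import *
c=np.load("w6.npy",allow_pickle=True).item()
print("B knob",px("wrist",319.5,198,66,c),"lid",px("wrist",320,192,41,c))
for u,v in((147.5,213),(115,214),(90,213)):print(px("wrist",u,v,48,c))
st()
E
```

```text
B knob [447.1 -77.   66. ] lid [446.9 -76.8  41. ]
[ 469.5 -283.    48. ]
[ 471.6 -335.8   48. ]
[ 471.1 -382.4   48. ]
t 12.8 tcp [446.3 -73.4 209.4] F [ 0.5  0.1 -0.1] open 46.6 g 0.0
```

```bash
python3 -m creep '{"linear":[[1,-2.5,40],[1,-2.5,80],[1,-2.5,115],[1,-2.5,140],[1,-2.5,149],[1,-2.5,151],[1,-2.5,151],[1,-2.5,151],[1,-2.5,151],[1,-2.5,151],[1,-2.5,151]],"rot":[[0,0,0],[0,0,0],[0,0,0],[0,0,0],[0,0,0],[0,0,0],[0,0,0],[0,0,0],[0,0,0],[0,0,0],[0,0,0]],"jaw":[0,0,0,0,0,0,-0.6,-1,-1,-1,-1]}' 25
```

```text
clock: 13.9
tool_pos: [449.1, -76.8, 59.3]
ee_rot: [[-1.0, 0.001, 0.002], [0.001, 1.0, -0.001], [-0.002, -0.001, -1.0]]
force: [-0.0, -2.0, 5.1]
opening: 23.5
grasp_force: 25.0
```

```bash
python3 -m creep '{"linear":[[0,0,-20],[0,0,-50],[0,0,-85],[0,0,-112],[0,0,-120],[-20,5,-120],[-50,10,-120],[-85,15,-120],[-120,20,-120],[-150,25,-120],[-168,27,-120],[-173,27,-120]],"rot":[[0,0,0],[0,0,0],[0,0,0],[0,0,0],[0,0,0],[0,0,0],[0,0,0],[0,0,0],[0,0,0],[0,0,0],[0,0,0],[0,0,0]],"jaw":[-1,-1,-1,-1,-1,-1,-1,-1,-1,-1,-1,-1]}' 25
python3 -m creep '{"linear":[[0,0,0],[0,0,15],[0,0,35],[0,0,48],[0,0,53],[0,0,56],[0,0,57],[0,0,58]],"rot":[[0,0,0],[0,0,0],[0,0,0],[0,0,0],[0,0,0],[0,0,0],[0,0,0],[0,0,0]],"jaw":[-1,-1,-1,-1,-1,-1,-1,-1]}' 25
```

```text
clock: 15.1
tool_pos: [621.9, -48.9, 176.0]
ee_rot: [[-1.0, 0.0, -0.002], [0.0, 1.0, 0.001], [0.002, 0.001, -1.0]]
force: [-0.2, 0.5, -1.3]
opening: 23.6
grasp_force: 25.0
clock: 15.9
tool_pos: [621.7, -49.6, 121.1]
ee_rot: [[-1.0, 0.001, 0.001], [0.001, 1.0, -0.0], [-0.001, -0.0, -1.0]]
force: [0.2, 0.5, -1.5]
opening: 23.3
grasp_force: 25.0
```

```bash
python3 -m creep '{"linear":[[0,0,1],[0,0,2],[0,0,3],[0,0,3.5],[0,0,3.5]],"rot":[[0,0,0],[0,0,0],[0,0,0],[0,0,0],[0,0,0]],"jaw":[-1,-1,-1,-1,-1]}' 25
```

```text
clock: 16.4
tool_pos: [621.7, -49.7, 119.3]
ee_rot: [[-1.0, 0.001, 0.002], [0.001, 1.0, -0.001], [-0.002, -0.001, -1.0]]
force: [-4.3, -0.5, 9.5]
opening: 23.5
grasp_force: 25.0
```

Contact. I'll release, rise and head to the left of the lever, then look.

```bash
python3 -m creep '{"linear":[[0,0,0],[0,0,0],[0,0,0],[0,0,-20],[0,0,-60],[0,0,-100],[50,0,-120],[100,0,-120],[147,0,-120],[147,50,-120],[147,100,-120],[147,150,-120]],"rot":[[0,0,0],[0,0,0],[0,0,0],[0,0,0],[0,0,0],[0,0,0],[0,0,0],[0,0,0],[0,0,0],[0,0,0],[0,0,0],[0,0,0]],"jaw":[0,0,0,0,0,0,0,0,0,0,0,0]}' 25
python3 -m creep '{"linear":[[0,50,0],[0,100,0],[0,150,0],[0,200,0],[0,250,0],[0,286,0],[0,286,0],[0,286,0]],"rot":[[0,0,0],[0,0,0],[0,0,0],[0,0,0],[0,0,0],[0,0,0],[0,0,0],[0,0,0]],"jaw":[-1,-1,-1,-1,-1,-1,-1,-1]}' 25
python3 - <<'E'
from h import *
s=st(); im=bot.capture("top")[:,:,::-1]
cv2.imwrite("pics/t2.png",cv2.resize(im[120:245,160:500],None,fx=2.35,fy=2.35,interpolation=cv2.INTER_CUBIC))
E
```

```text
clock: 17.6
tool_pos: [474.0, 101.4, 237.3]
ee_rot: [[-1.0, 0.004, 0.001], [0.004, 1.0, 0.0], [-0.001, 0.0, -1.0]]
force: [1.1, -0.2, 0.9]
opening: 46.4
grasp_force: 0.0
clock: 18.4
tool_pos: [474.1, 387.2, 236.1]
ee_rot: [[-1.0, -0.001, -0.001], [-0.001, 1.0, -0.001], [0.001, -0.001, -1.0]]
force: [-0.6, 0.3, -0.3]
opening: 0.6
grasp_force: 0.0
t 18.4 tcp [474.1 387.2 236.1] F [-0.6  0.3 -0.3] open 0.6 g 0.0
```

View pics/t2.png

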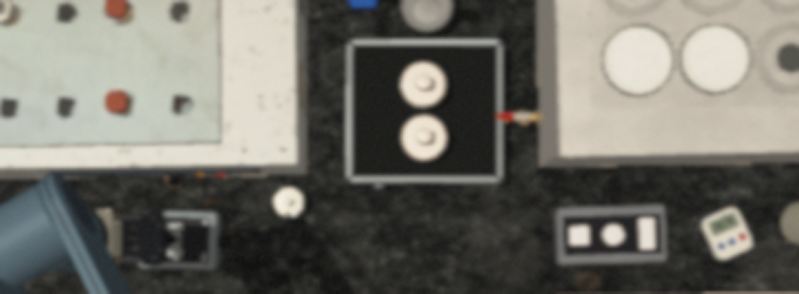

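Both jars stand upright well inside the deck, at crop (423,85) and (424,138), and the bystanders are unmoved. I'll lower the closed fingers beside the lever and push it across.

```bash
python3 -m creep '{"linear":[[0,0,40],[0,0,80],[0,0,102],[0,-10,102],[0,-20,102],[0,-28,102],[0,-36,102],[0,-43,102],[0,-50,102],[0,-55,102],[0,-58,102],[0,-60,102]],"rot":[[0,0,0],[0,0,0],[0,0,0],[0,0,0],[0,0,0],[0,0,0],[0,0,0],[0,0,0],[0,0,0],[0,0,0],[0,0,0],[0,0,0]],"jaw":[-1,-1,-1,-1,-1,-1,-1,-1,-1,-1,-1,-1]}' 25
python3 -m creep '{"linear":[[0,-1.5,0],[0,-3,0],[0,-4.5,0],[0,-4.5,0]],"rot":[[0,0,0],[0,0,0],[0,0,0],[0,0,0]],"jaw":[-1,-1,-1,-1]}' 25
```

```text
clock: 19.65
tool_pos: [474.6, 326.4, 134.7]
ee_rot: [[-1.0, 0.001, -0.0], [0.001, 1.0, -0.0], [0.0, -0.0, -1.0]]
force: [-0.6, 3.4, 0.1]
opening: 0.2
grasp_force: 1.1
clock: 20.05
tool_pos: [474.5, 322.0, 134.8]
ee_rot: [[-1.0, 0.001, -0.0], [0.001, 1.0, -0.0], [0.0, -0.0, -1.0]]
force: [0.4, 2.2, -0.7]
opening: 0.5
grasp_force: 0.8
```

```bash
for i in 1 ; do python3 -m creep '{"linear":[[0,-2,0],[0,-3,0],[0,-4,0],[0,-4,0]],"rot":[[0,0,0],[0,0,0],[0,0,0],[0,0,0]],"jaw":[-1,-1,-1,-1]}' 25|grep -E "pos|^force"; python3 -m creep '{"linear":[[0,-2,0],[0,-3,0],[0,-4,0],[0,-4,0]],"rot":[[0,0,0],[0,0,0],[0,0,0],[0,0,0]],"jaw":[-1,-1,-1,-1]}' 25 | grep -E "pos|^force"; done
```

```text
tool_pos: [474.5, 318.0, 134.9]
force: [-0.3, 1.4, -0.2]
tool_pos: [474.5, 314.0, 134.9]
force: [0.3, 1.1, -0.7]
```

```bash
python3 -m creep '{"linear":[[0,-2,0],[0,-3,0],[0,-4,0],[0,-4,0]],"rot":[[0,0,0],[0,0,0],[0,0,0],[0,0,0]],"jaw":[-1,-1,-1,-1]}' 25|grep -E "pos|^force"; python3 -m creep '{"linear":[[0,-2,0],[0,-3,0],[0,-4,0],[0,-4,0]],"rot":[[0,0,0],[0,0,0],[0,0,0],[0,0,0]],"jaw":[-1,-1,-1,-1]}' 25 | grep -E "pos|^force"
python3 - <<'E'
from h import *
im=bot.capture("wrist")[:,:,::-1]
cv2.imwrite("pics/w7.png",im)
E
```

```text
tool_pos: [474.6, 311.1, 135.1]
force: [-0.6, 7.0, -0.8]
tool_pos: [474.9, 310.2, 135.8]
force: [-0.4, 17.1, 0.1]
```

View pics/w7.png

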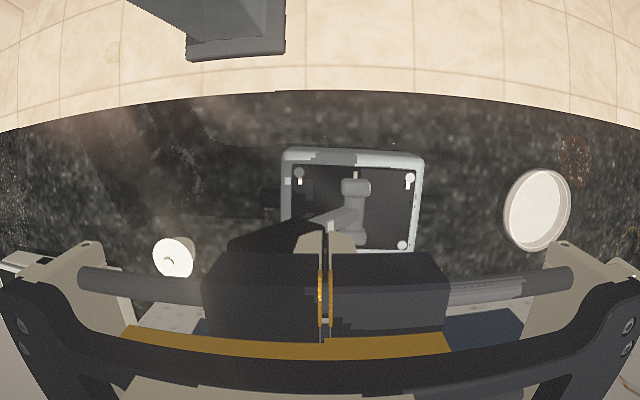

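The lever is against its end stop: force rose to 17 N with almost no further motion, and the picture shows it leaning to -y. I'll back off, rise and go above the keypad.

```bash
python3 -m creep '{"linear":[[0,20,0],[0,25,0],[0,25,-50],[0,25,-100],[0,-10,-100],[0,-60,-100],[0,-110,-100],[0,-160,-100],[0,-210,-100],[0,-260,-100],[0,-310,-100],[0,-360,-100]],"rot":[[0,0,0],[0,0,0],[0,0,0],[0,0,0],[0,0,0],[0,0,0],[0,0,0],[0,0,0],[0,0,0],[0,0,0],[0,0,0],[0,0,0]],"jaw":[-1,-1,-1,-1,-1,-1,-1,-1,-1,-1,-1,-1]}' 25
python3 -m creep '{"linear":[[0,-50,0],[0,-100,0],[0,-150,0],[0,-200,0],[0,-250,0],[5,-285,0],[5,-285,40],[5,-285,60],[5,-285,60],[5,-285,60]],"rot":[[0,0,0],[0,0,0],[0,0,0],[0,0,0],[0,0,0],[0,0,0],[0,0,0],[0,0,0],[0,0,0],[0,0,0]],"jaw":[-1,-1,-1,-1,-1,-1,-1,-1,-1,-1]}' 25
python3 - <<'E'
from h import *
s=st(); c=bot.calibration("wrist"); im=bot.capture("wrist")[:,:,::-1]; np.save("w8.npy",c,allow_pickle=True)
cv2.imwrite("pics/w8.png",im)
for y in (-286,-338,-390): print(proj("wrist",[470,y,48],c))
E
```

```text
clock: 22.9
tool_pos: [473.1, -56.4, 234.8]
ee_rot: [[-1.0, 0.001, -0.001], [0.001, 1.0, -0.001], [0.001, -0.001, -1.0]]
force: [1.3, -0.0, 0.5]
opening: 0.5
grasp_force: 0.0
clock: 23.9
tool_pos: [468.5, -339.0, 175.0]
ee_rot: [[-1.0, 0.001, -0.001], [0.001, 1.0, 0.0], [0.001, 0.0, -1.0]]
force: [-0.7, -0.0, 0.8]
opening: 0.8
grasp_force: 0.0
t 23.9 tcp [ 468.5 -339.   175. ] F [-0.7 -0.   0.8] open 0.8 g 0.0
[380.4 199. ]
[325.3 199. ]
[270.1 199. ]
```

View pics/w8.png

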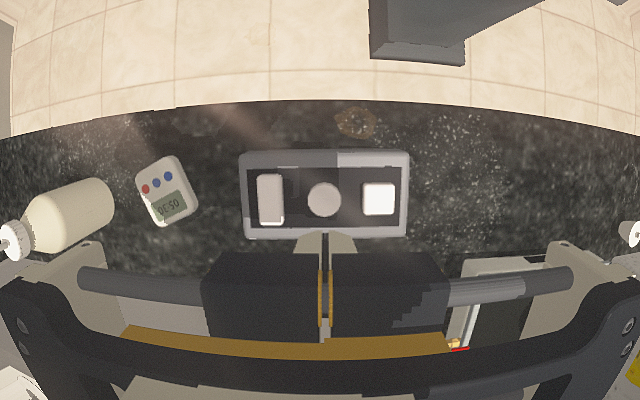

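The keys are at (378,199), (324,200) and (270,198), so y is about -288, -339.5 and -390.5 with x about 470. Now the square key.

```bash
python3 -m creep '{"linear":[[-1.5,51,0],[-1.5,51,0],[-1.5,51,40],[-1.5,51,80],[-1.5,51,100],[-1.5,51,109],[-1.5,51,112],[-1.5,51,115],[-1.5,51,118],[-1.5,51,120],[-1.5,51,121],[-1.5,51,121]],"rot":[[0,0,0],[0,0,0],[0,0,0],[0,0,0],[0,0,0],[0,0,0],[0,0,0],[0,0,0],[0,0,0],[0,0,0],[0,0,0],[0,0,0]],"jaw":[-1,-1,-1,-1,-1,-1,-1,-1,-1,-1,-1,-1]}' 25
```

```text
clock: 25.15
tool_pos: [471.5, -288.7, 56.2]
ee_rot: [[-1.0, 0.001, 0.003], [0.001, 1.0, -0.002], [-0.003, -0.002, -1.0]]
force: [-2.3, 1.2, 12.8]
opening: 0.3
grasp_force: 6.6
```

Fully down: z is 56.2 as expected, and 12.8 N exceeds the 5 N spring. I'll let it up and press the round key.

```bash
python3 -m creep '{"linear":[[0,0,-10],[0,0,-30],[0,0,-30],[0,0,-30],[0,-51.5,-30],[0,-51.5,-30],[0,-51.5,-30],[0,-51.5,-12],[0,-51.5,-6],[0,-51.5,-3],[0,-51.5,0],[0,-51.5,0]],"rot":[[0,0,0],[0,0,0],[0,0,0],[0,0,0],[0,0,0],[0,0,0],[0,0,0],[0,0,0],[0,0,0],[0,0,0],[0,0,0],[0,0,0]],"jaw":[-1,-1,-1,-1,-1,-1,-1,-1,-1,-1,-1,-1]}' 25
```

```text
clock: 26.35
tool_pos: [469.8, -337.9, 56.1]
ee_rot: [[-1.0, -0.0, -0.002], [-0.0, 1.0, 0.001], [0.002, 0.001, -1.0]]
force: [-6.6, 5.2, 18.9]
opening: 0.5
grasp_force: 9.7
```

```bash
python3 -m creep '{"linear":[[0,0,0],[0,0,0]],"rot":[[0,0,0],[0,0,0]],"jaw":[-1,-1]}' 25
```

```text
clock: 26.55
tool_pos: [469.8, -337.9, 56.1]
ee_rot: [[-1.0, -0.0, -0.001], [-0.0, 1.0, 0.001], [0.001, 0.001, -1.0]]
force: [-6.4, 4.9, 18.8]
opening: 0.8
grasp_force: 9.3
```

The round key is fully down. Next is the oblong bar, then up and away.

```bash
python3 -m creep '{"linear":[[0,0,-10],[0,0,-30],[0,0,-30],[0,0,-30],[0,-51.5,-30],[0,-51.5,-30],[0,-51.5,-30],[0,-51.5,-12],[0,-51.5,-6],[0,-51.5,-3],[0,-51.5,0],[0,-51.5,0]],"rot":[[0,0,0],[0,0,0],[0,0,0],[0,0,0],[0,0,0],[0,0,0],[0,0,0],[0,0,0],[0,0,0],[0,0,0],[0,0,0],[0,0,0]],"jaw":[-1,-1,-1,-1,-1,-1,-1,-1,-1,-1,-1,-1]}' 25
python3 -m creep '{"linear":[[0,0,0],[0,0,-10],[0,0,-40],[0,0,-90],[0,0,-140],[60,60,-180],[100,100,-180],[100,100,-180],[100,100,-180]],"rot":[[0,0,0],[0,0,0],[0,0,0],[0,0,0],[0,0,0],[0,0,0],[0,0,0],[0,0,0],[0,0,0]],"jaw":[-1,-1,-1,-1,-1,-1,-1,-1,-1]}' 25
python3 - <<'E'
from h import *
im=bot.capture("top")[:,:,::-1]
cv2.imwrite("pics/t3.png",cv2.resize(im[120:245,160:500],None,fx=2.35,fy=2.35,interpolation=cv2.INTER_CUBIC))
E
```

```text
clock: 27.75
tool_pos: [469.8, -389.3, 56.1]
ee_rot: [[-1.0, -0.0, -0.001], [-0.0, 1.0, 0.001], [0.001, 0.001, -1.0]]
force: [-5.7, 6.6, 17.5]
opening: 0.3
grasp_force: 8.9
clock: 28.65
tool_pos: [367.4, -286.0, 235.0]
ee_rot: [[-1.0, -0.0, -0.001], [-0.0, 1.0, 0.001], [0.001, 0.001, -1.0]]
force: [-0.0, 0.1, -0.8]
opening: 0.5
grasp_force: 0.0
```

View pics/t3.png

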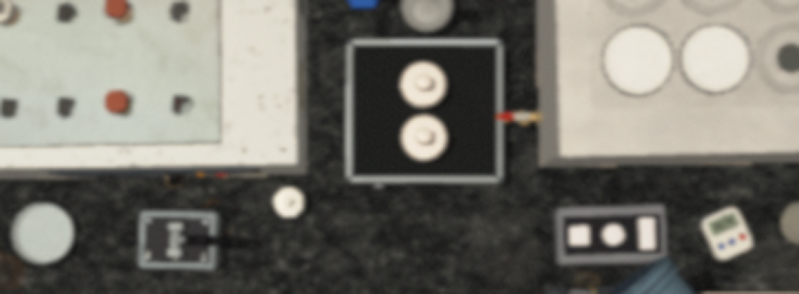

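Both jars are upright on the deck at crop (423,85) and (424,138). The lever is fully across to the right, the keys are up, and the petri dish, crucible and timer are where they were. I'll hand in the job.

```bash
python3 -c "
from rig import bot
print(bot.job_done())"
```

```text
the job is handed in; nothing more can be done
None
```

Job handed in at about 29 s: the lever was set off while both jars went onto the deck, then swung fully across, and the square, round and bar keys were pressed in that order; no verdict came back.

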